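# Load the dosing unit and latch its hood

## Task

Stand the full blue detergent cartridge in the well of the dosing unit, then push the clear sliding hood shut over it until its latch clicks and the hood stays shut by itself. Push by feel, with never more than 20 N on the unit: the latch block is adjustable, so where the latch catches is not known to the millimetre. Leave the grey spent cartridge, the soap bottle and the bowl where they stand, and let go of everything.

Things in the scene. Friction and masses are not known exactly. Their poses are not given: they have to be found in the camera images.
- full_center (a point): Centre of the full cartridge: a loose upright blue cylinder with a white top, 36 mm in diameter, 75 mm tall, 100 to 200 g. The point is half-way up on its axis; its z axis points up along the cylinder. It and the spent cartridge stand on the counter, one on the robot's left and one on its right; which is where varies.
- spent_center (a point): Centre (half-way up) of the spent cartridge: same shape and size, but grey with a white top. Leave it alone.
- unit: The dosing unit, a white housing 130 mm (its x) by 390 mm (its y) by 45 mm high, fixed to the counter; origin at the centre of its underside, x and y along its sides, z up. Its flat top (the deck) is 45 mm above the counter. The latch block stands at its -y end; the open hood parks over its +y half.
- latch (a point): Nominal middle of the grey latch block on the deck (50 mm wide, 68 mm long in y, up to 64 mm high), at (0, -148, 77) mm in the unit's frame. The block is set anywhere within 14 mm of this along y, so the catch snaps in at a hood reading between -0.013 and +0.015 (not measured: feel for it). Some 3 mm past that, a rubber bumper adds about 8 N per mm; 3 mm further is a hard stop.
- well (a point): Centre of the mouth of the square well in the deck, at deck height, at (0, -50, 45) mm in the unit's frame; same axes as the unit. The well is 44 mm by 44 mm and 35 mm deep, so a seated cartridge has 4 mm of play all round and stands 40 mm above the deck, under the ceiling of the shut hood (52 mm above the deck).
- hood (a joint): Travel of the clear hood along the unit's y, in m: about 0 shut, 0.185 fully open (towards +y); push towards the unit's -y to shut. Friction about 1.5 N. Over the last 36 mm or so a spring pushes back (3 to 7 N) and the sprung catch adds more just before it snaps in (peak 10 to 13 N in all). Let go latched, it stays under 0.017; unlatched, it springs back beyond 0.021.
- hood_roof (a point): Centre of the clear hood's roof, on its upper face, 56 mm above the deck; moves with the hood. The hood is 106 mm (unit's x) by 90 mm (unit's y), closed on three sides and open at its -y end, where a steel tongue 30 mm wide reaches 55 mm ahead at roof height; shut, it is centred over the well.
- hood_handle (a point): Centre of the black upright handle bar on the hood's roof: 60 mm (unit's x) by 12 mm (unit's y) by 32 mm high, its top 133 mm above the counter; moves with the hood. Its +y face, 6 mm from this point, is the face to push, and is nearly flush (1 mm) with the hood's +y end wall. Same axes as the unit.
- soap: White soap bottle with black cap, 64 mm in diameter, 150 mm tall, beyond the unit; origin at the centre of its underside. Leave it alone.
- bowl: White ceramic bowl, 110 mm across, 50 mm high, beyond the unit; origin at the centre of its underside. Leave it alone.
Mind the look-alikes: they are no part of the job. Of the things like the part that bears full_center, leave any that is pink; of the rest the smaller one is meant.

How it is judged:
On the way, in this order (a step that is already met when the one before it is completed fails the run):
1. the blue cartridge stands in the well, on its floor, with the hood still open (horizontal distance between full_center and well below 0.015 m and z of full_center in the frame of well below 0.007 m and angle between full_center's own z axis and vertical below 0.25 rad and value of joint hood above 0.06 m), for 0.3 s.
2. the hood is pushed shut over it (horizontal distance between full_center and well below 0.015 m and z of full_center in the frame of well below 0.007 m and angle between full_center's own z axis and vertical below 0.25 rad and value of joint hood below 0.019 m), for 0.2 s.
At the end, for the whole second after the job is handed in: The blue cartridge stands upright in the well, on its floor (within 4.5 mm), and the hood, let go and at rest, stays latched by itself (reads under 19 mm; unlatched it springs back beyond 21 mm) (all of step 2 and velocity of joint hood between -0.01 and 0.01 m/s); the robot touches nothing.
It fails at once if the robot presses on the dosing unit or its hood with more than 20 N (contact force between any of the fingers, the arm and unit above 20 N).
It fails at once if the spent cartridge, the soap bottle or the bowl is shifted by more than 30 mm or knocked over (distance of any of spent_center, soap, bowl from where it was at the start of the episode above 0.03 m or angle between any of spent_center, soap's own z axis and vertical above 0.5 rad).
It also fails if it takes over 58 s, if anything falls off the work surface, if the arm or the gripper's body presses on something with over 40 N, if the wrist force passes 120 N, or if a joint passes its speed limit or range.

## Robot

A 6-joint arm with a two-finger parallel gripper is mounted at the origin on the work surface. World frame = base frame: x ahead of the robot, y to its left, z up, the work surface at z = 0. Lengths are in m, angles in rad, forces in N, time in s.
With the tool pointing down it reaches from about 0.375 to 0.975 m from the base axis. Payload 3.8 kg.
Tool frame: the origin (TCP) lies midway between the tips of the shut fingers; the grasp point (between the pads) lies 19 mm behind it; z points along the fingers, y is the line along which they close (so a half turn about z gives the same grasp; the last joint's range is limited). The gripper opens to 85 mm and grips with 20 to 120 N. Pads are 22 mm wide; open, the fingers measure 114 mm over their backs; the gripper's body (76 mm by 85 mm) begins 54 mm behind the grasp point. The pads swing forward as they close: fully open they stand 13 mm farther back than shut.
Start: joints at [1.152, 0.264, 1.604, -0, 1.274, -0.037], TCP at [0.251, 0.626, 0.231] pointing down, gripper open.
Joint ranges: [-2.63, 2.63], [-0.94, 2.18], [0.31, 2.57], [-1.31, 4.45], [0, 2.66], [-2.55, 2.55]. Speed limits (rad/s): [2.57, 2.57, 3.14, 3.14, 3.14, 3.14].

## Interface

Orientations are given as a rotation vector (axis times angle).
In Python, from workcell import bot gives the robot as it stands.
- The arm moves only by the tool step_arm, never from a script. Its argument "motion" is a list of rows, each a list of 5 numbers: the finger opening in cm, from 0 to 8.54, then the shift along the tool's x, y, z in cm, then the turn about the tool's z in degrees. In form: [[claw, dx, dy, dz, twist], ...]. A call has 1 to 20 rows; each row is the pose to reach, as a shift and turn from the pose commanded when the call began, along the tool's axes at that moment; what a row does not reach only later rows make up. A row lasts 1/10 s, in which the tool goes at most 50 mm and 8.59 degrees, less where a joint would pass 70% of its speed; a pose out of reach is approached as far as the arm can. A call with a gripper value outside its range is refused whole. The fingers move at their own pace and stop on an object; "force" is the grip in N (left out, the last holds). Time passes only in rows, so rows that repeat a pose let the fingers close. It gives the time, the measured TCP pose, the force, the opening and the grip force at its end, in the units of the state.
- bot.read_state(): the state, without advancing time (a new reading comes with each control period).
- bot.read_camera(name): name is "side" or "top"; returns (picture, depth): 480x640x3 uint8, red, green, blue; 480x640 float32, m along the optical axis (not along the pixel's ray), 0 where there is no reading.
- bot.calibration(name): a dict with "mtx" (3x3 intrinsics, pixels), "k1" (the pictures are not rectified: a ray, as slopes to the right and down, at radius r is drawn at 1 + k1 r^2 times it, then the intrinsics apply), "origin" and "orientation" of the camera in the world. Camera axes: x right, y up, looking along -z (the intrinsics and any distortion apply to the point x, -y, -z); pixel columns grow to the right and rows downward; lengths in m; the calibration is good to about 2 mm. A picture is of the moment at which its call begins. calibration takes no time and is no camera call.
- bot.finish_job(): hands the job in; it is judged then, once.
The state is a dict: "time": time; "q": joint angles; "joint_vel": joint speeds; "joint_torque": joint torques, N m; "tool_pos": TCP position; "tcp_rot": TCP orientation; "wrist_force": force on the tool from outside, world axes, zero at the start; "torque": the same for the moment, N m; "width": opening from 0.0 (shut) to 1.0 (fully open); "grip_force": force on a finger pad.
Only numpy, scipy, OpenCV 4.12 (cv2) and the standard library are available. Lean on these libraries where they do the work, as an engineer would, in place of code of your own. Each camera call takes 0.05 s, during which the arm holds its last target. There are 200 camera calls.

## Working session

There is one attempt and no reset: what is moved stays moved. The work goes in short steps, Python scripts to look and compute and a tool call to move; the robot and the scene stay as the last step left them, time stands still between calls to the robot, and variables do not carry over. Pictures are saved under pics/ and viewed, at most 10 in all, crops included, and the job is handed in when it is done.

Besides the shell and the picture viewer there is one more tool, called as name([rows], argument=value, ...), one row to a line, values as JSON. step_arm: Moves the arm, as the interface text tells. Its arguments: {"type":"object","properties":{"motion":{"type":"array","items":{"type":"array","items":{"type":"number"}}},"force":{"type":"number"}},"required":["motion"]}

```bash
ls; mkdir -p pics
cat > h.py <<'E'
import numpy as np, cv2
from workcell import bot
from scipy.spatial.transform import Rotation as R
def cal(n):
    c=bot.calibration(n); o=np.array(c["orientation"],float)
    M=o if o.shape==(3,3) else R.from_rotvec(o).as_matrix()
    return np.array(c["mtx"],float),c["k1"],np.array(c["origin"],float),M
def ray(n,uv):
    K,k1,o,M=cal(n); uv=np.atleast_2d(np.array(uv,float))
    p=np.c_[(uv[:,0]-K[0,2])/K[0,0],(uv[:,1]-K[1,2])/K[1,1]]; s=p.copy()
    for _ in range(20): s=p/(1+k1*(s**2).sum(1,keepdims=True))
    return o,np.c_[s[:,0],-s[:,1],-np.ones(len(s))]@M.T
def onz(n,uv,z):
    o,d=ray(n,uv); return o+d*((z-o[2])/d[:,2])[:,None]
def pts(n,uv,depth):
    o,d=ray(n,uv); uv=np.atleast_2d(uv).astype(int); return o+d*depth[uv[:,1],uv[:,0]][:,None]
E
python3 - <<'E'
from h import *
for n in("top","side"):
    p,d=bot.read_camera(n); cv2.imwrite(f"pics/{n}0.png",p[:,:,::-1]); np.savez(f"{n}0.npz",p=p,d=d)
    print(n,bot.calibration(n))
print(bot.read_state())
E
```

```text
pics
top {'mtx': array([[602.10119504,   0.        , 316.338652  ],
       [  0.        , 602.10119504, 245.17999898],
       [  0.        ,   0.        ,   1.        ]]), 'k1': -0.12155274702130163, 'origin': array([0.47326495, 0.01998791, 1.63346379]), 'orientation': array([ 0.05165228, -0.05850841, -1.57196402])}
side {'mtx': array([[545.48569219,   0.        , 321.306556  ],
       [  0.        , 545.48569219, 236.89826124],
       [  0.        ,   0.        ,   1.        ]]), 'k1': -0.08659827371709994, 'origin': array([ 0.45514973, -0.73709355,  0.84284099]), 'orientation': array([ 0.82444159, -0.07035165, -0.17425038])}
{'time': 0.1, 'q': array([ 1.15212874e+00,  2.64707913e-01,  1.60525386e+00, -2.80649516e-06,
        1.27371806e+00, -3.69061179e-02]), 'joint_vel': array([ 0.0015242 , -0.00212836, -0.00350305,  0.00032461, -0.00039423,
        0.00076779]), 'joint_torque': array([ 9.44746243e-04, -5.16706288e+01, -3.68589163e+01,  1.18209826e-05,
        6.16494915e-03,  6.84378983e-05]), 'tool_pos': array([0.2512072 , 0.62578758, 0.23005738]), 'tcp_rot': array([-0.5959441 , -3.08407198,  0.00319432]), 'wrist_force': array([-0.29271811, -0.54489758, -0.27568621]), 'torque': array([-0.01686948, -0.02060339,  0.03012523]), 'grip_force': 0.0, 'width': 1.0002150582952778}
```

View pics/top0.png

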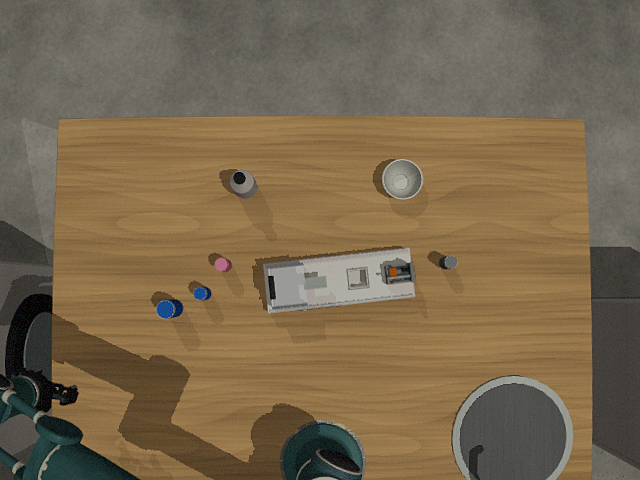

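View pics/side0.png

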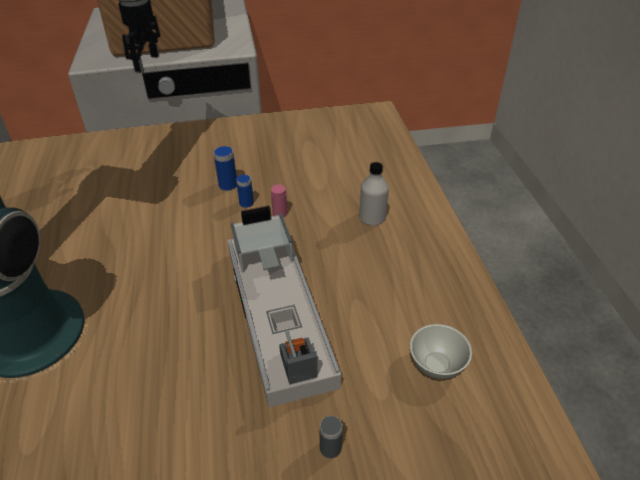

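The top picture shows four cylinders: a large blue one at (169,309), a small blue one at (202,293), a pink one at (223,265) and the grey spent one at (448,262). The unit runs from (265,290) to (413,272), with the hood on its left, the well at (358,278) and the latch on the right. The small blue one at (202,293) fits: it isn't pink, and it is the smaller of the other two. I'll confirm with a crop and measure.

Run:
```python
from h import *
T=np.load("top0.npz");S=np.load("side0.npz")
a=cv2.resize(T["p"][235:330,140:300],None,fx=4,fy=4,interpolation=cv2.INTER_CUBIC)
b=cv2.resize(S["p"][140:235,200:300],None,fx=4,fy=4,interpolation=cv2.INTER_CUBIC)[:, :160*4]
c=cv2.resize(T["p"][235:325,330:430],None,fx=2,fy=2)
im=np.zeros((570,800,3),np.uint8)
im[:285,:480]=cv2.resize(a,(480,285)); im[285:570,:300]=cv2.resize(b,(300,285)); im[285:555,320:620]=cv2.resize(c,(300,270))
cv2.imwrite("pics/crop1.png",im[:,:,::-1])
for n,D in(("top",T),("side",S)):
    h=cv2.cvtColor(D["p"],cv2.COLOR_RGB2HSV)
    m=cv2.inRange(h,(105,120,40),(130,255,255))
    k,l,s,ce=cv2.connectedComponentsWithStats(m)
    for i in range(1,k):
        if s[i,4]>30:
            vu=np.argwhere(l==i); P=pts(n,vu[:,::-1],D["d"])
            print(n,s[i],ce[i].round(1),P.min(0).round(3),P.max(0).round(3))
            top=P[P[:,2]>P[:,2].max()-0.006]; print("   top pts mean",top.mean(0).round(4),len(top),top.min(0).round(4),top.max(0).round(4))
# deck/unit: points by depth in top cam
vv,uu=np.mgrid[225:335,240:440]; uv=np.c_[uu.ravel(),vv.ravel()]
P=pts("top",uv,T["d"])
k=(P[:,2]>.035)&(P[:,2]<.053)
m=np.zeros((480,640),np.uint8); m[uv[k,1],uv[k,0]]=255
r=cv2.minAreaRect(P[k][:,:2].astype(np.float32)*1000); print("deck",r,np.median(P[k][:,2]))
for nm,lo,hi in(("hoodroof",.094,.108),("handle",.122,.14),("latch",.085,.115)):
    q=(P[:,2]>lo)&(P[:,2]<hi); print(nm,q.sum(),P[q].mean(0).round(4) if q.any() else "", cv2.minAreaRect(P[q][:,:2].astype(np.float32)*1000) if q.any() else "")
# well floor
q=(P[:,2]>.002)&(P[:,2]<.03)
print("low",q.sum())
```

```text
top [194 287  17  13 163] [201.6 293. ] [ 0.442  0.299 -0.005] [0.475 0.345 0.083]
   top pts mean [0.4592 0.3168 0.0791] 25 [0.4435 0.3031 0.0774] [0.4745 0.3274 0.0834]
top [157 301  17  17 224] [164.6 309.1] [0.398 0.378 0.093] [0.439 0.421 0.113]
   top pts mean [0.4149 0.4018 0.1081] 25 [0.3981 0.3779 0.1066] [0.4387 0.4192 0.1126]
top [169 300  14  18 124] [176.8 307.5] [0.397 0.02  0.001] [0.473 0.392 1.633]
   top pts mean [0.4733 0.02   1.6335] 1 [0.4733 0.02   1.6335] [0.4733 0.02   1.6335]
side [215 147  17   9 125] [222.9 150.9] [ 0.398 -0.737  0.098] [0.455 0.424 0.843]
   top pts mean [ 0.4551 -0.7371  0.8428] 2 [ 0.4551 -0.7371  0.8428] [ 0.4551 -0.7371  0.8428]
side [215 158  38  49 853] [233.8 181.4] [ 0.396 -0.737 -0.003] [0.474 0.439 0.843]
   top pts mean [ 0.4551 -0.7371  0.8428] 6 [ 0.4551 -0.7371  0.8428] [ 0.4551 -0.7371  0.8428]
deck ((490.8072509765625, -46.24671936035156), (132.6521759033203, 391.0500793457031), 6.157795429229736) 0.04526509284262947
hoodroof 1713 [0.4816 0.0483 0.1009] ((492.9479064941406, -52.329193115234375), (109.16566467285156, 370.6005859375), 6.303600788116455)
handle 120 [0.4734 0.126  0.1317] ((473.3004455566406, 126.0691146850586), (58.34586715698242, 12.181760787963867), 5.9066619873046875)
latch 1982 [0.4834 0.0303 0.1006] ((492.9479064941406, -52.329193115234375), (109.16566467285156, 370.6005859375), 6.303600788116455)
low 4430
```

View pics/crop1.png

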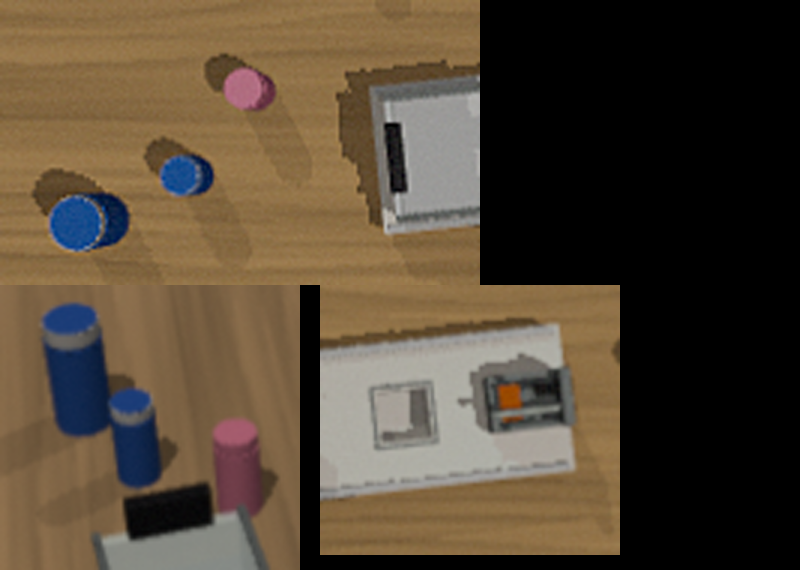

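The crop confirms it: of the two blue cylinders, the smaller at top pixel (201,293) is the target. The larger one stands 108 mm tall and the third is pink. Next I'll refine the cartridge, well and yaw, and work out the first move.

```bash
cat >> h.py <<'E'
YAW=np.radians(6.1)
def move(target,toolyaw=None):
    "cm shift in tool axes and deg twist to target; toolyaw = world angle of tool y (deg)"
    s=bot.read_state(); M=R.from_rotvec(s["tcp_rot"]).as_matrix()
    d=M.T@(np.array(target)-s["tool_pos"])*100
    y=np.degrees(np.arctan2(M[1,1],M[0,1])); tw=0
    if toolyaw is not None: tw=-((toolyaw-y+90)%180-90)
    print("pos",s["tool_pos"].round(4),"tool yaw",y.round(1),"shift",d.round(2),"twist",round(tw,1)); return d
E
python3 - <<'E'
from h import *
T=np.load("top0.npz");S=np.load("side0.npz")
# cartridge axis: triangulate top-disc centres
print("cart top onz", onz("top",[[200.7,293.3]],.075).round(4), onz("side",[[200+131/3,140+(400-285)/3]],.075).round(4))
for n,D in(("top",T),("side",S)):
    pass
# well dark rim in top image
g=cv2.cvtColor(T["p"],cv2.COLOR_RGB2GRAY)[262:294,340:376]
m=(g<165).astype(np.uint8)
k,l,s,c=cv2.connectedComponentsWithStats(m)
i=1+np.argmax(s[1:,4]); print(s[i],c[i])
co=np.argwhere(l==i)[:,::-1]+[340,262]
W=onz("top",co,.045)[:,:2].astype(np.float32)*1000
print("well rect",cv2.minAreaRect(W))
# deck edges fit: yaw
vv,uu=np.mgrid[225:335,240:440]; uv=np.c_[uu.ravel(),vv.ravel()]
P=pts("top",uv,T["d"])
h=P[(P[:,2]>.122)&(P[:,2]<.14)]
print("handle",h.mean(0)); 
C=np.array([.4908,-.0462])
for y in (5.9,6.1,6.3):
    a=np.radians(y);u=np.array([-np.sin(a),np.cos(a)])
    print(y,"well",C-.05*u,"handle pred",C+.173*u)
move([.459,.32,.23],6.1)
E
```

```text
cart top onz [[0.4582 0.313  0.075 ]] [[0.4593 0.3183 0.075 ]]
[  6   4  24  25 456] [17.79166667 15.94298246]
well rect ((498.6168518066406, -95.68400573730469), (59.36679458618164, 58.02195358276367), 6.133986473083496)
handle [0.47337734 0.12604293 0.13168613]
5.9 well [ 0.49593963 -0.09593514] handle pred [0.47301689 0.12588359]
6.1 well [ 0.4961132 -0.0959169] handle pred [0.47241632 0.12582046]
6.3 well [ 0.49628672 -0.09589805] handle pred [0.47181596 0.12575525]
pos [0.2512 0.6258 0.2301] tool yaw 68.1 shift [-30.68 -20.64   0.05] twist 62.0
```

step_arm([
  [8.5,-3,-2,0,6],
  [8.5,-6.2,-4.2,0,12],
  [8.5,-9.3,-6.3,0,18],
  [8.5,-12.4,-8.4,0,25],
  [8.5,-15.5,-10.5,0,32],
  [8.5,-18.6,-12.6,0,39],
  [8.5,-21.7,-14.7,0,46],
  [8.5,-24.8,-16.8,0,53],
  [8.5,-27.9,-18.9,0,58],
  [8.5,-30.8,-21,2,62],
  [8.5,-30.8,-21,6,62],
  [8.5,-30.8,-21,9,62],
  [8.5,-30.8,-21,10,62],
  [8.5,-30.8,-21,10,62],
])

```text
time: 1.5
tool_pos: [0.4575, 0.3158, 0.1291]
tcp_rot: [-2.099, -2.336, 0.007]
wrist_force: [-0.8, 0.2, 0.1]
width: 0.99
grip_force: 0.0
```

Run:
```python
from h import *
move([.459,.316,.045],6.1)
p,d=bot.read_camera("side"); cv2.imwrite("pics/s1.png",cv2.resize(p[110:260,140:340],None,fx=4,fy=4)[:,:,::-1])
p,d=bot.read_camera("top"); cv2.imwrite("pics/t1.png",cv2.resize(p[240:360,120:280],None,fx=5,fy=5)[:,:,::-1])
```

```text
pos [0.4575 0.3158 0.1291] tool yaw 6.1 shift [0.02 0.19 8.41] twist 0.0
```

View pics/s1.png

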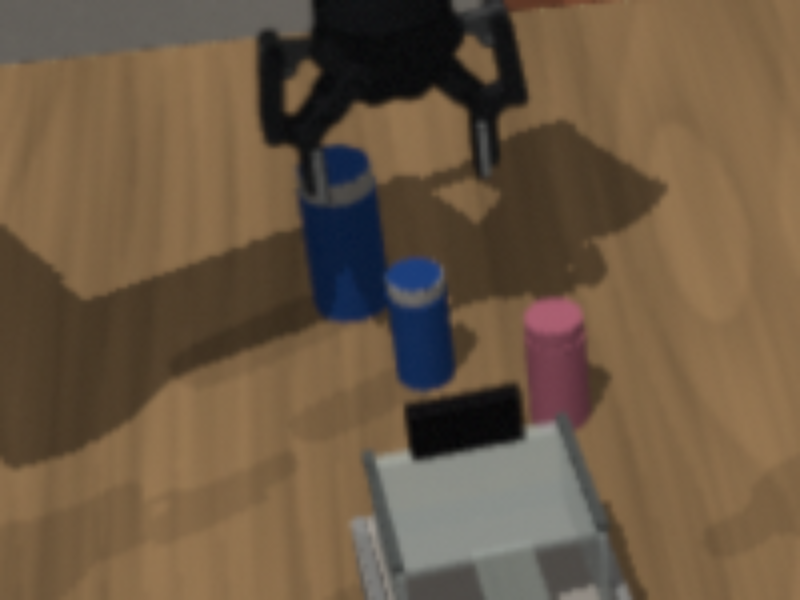

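The crop shows the open fingers straddling the small blue cylinder, at about (415,270). Descending and gripping.

step_arm([
  [8.5,0,0.1,2.5,0],
  [8.5,0,0.1,5,0],
  [8.5,0,0.1,7,0],
  [8.5,0,0.1,8.2,0],
  [8.5,0,0.1,8.4,0],
  [3,0,0.1,8.4,0],
  [3,0,0.1,8.4,0],
  [3,0,0.1,8.4,0],
  [3,0,0.1,8.4,0],
  [3,0,0.1,8.4,0],
  [3,0,0.1,8.4,0],
  [3,0,0.1,8.4,0],
  [3,0,0.1,8.4,0],
], force=35)

```text
time: 2.9
tool_pos: [0.4607, 0.3174, 0.0485]
tcp_rot: [2.1, 2.337, 0.003]
wrist_force: [-1.3, -0.1, 6.3]
width: 0.408
grip_force: 34.4
```

step_arm([
  [3,0,0,-2,0],
  [3,0,0,-5,0],
  [3,0,0,-9,0],
  [3,0,0,-13,0],
  [3,0,0,-16,0],
  [3,0,0,-17,0],
  [3,0,0,-17,0],
  [3,0,0,-17,0],
])

```text
time: 3.7
tool_pos: [0.4591, 0.3162, 0.2152]
tcp_rot: [-2.099, -2.336, 0.005]
wrist_force: [-0.8, 0.0, -2.5]
width: 0.41
grip_force: 35.2
```

Run:
```python
from h import *
print(bot.read_state()["wrist_force"],bot.read_state()["width"])
move([.497,-.0958,.2185],6.1)
```

```text
[-0.81949561  0.0413795  -2.45247333] 0.4104113786087048
pos [0.4591 0.3162 0.2152] tool yaw 6.1 shift [-41.37  -0.62  -0.27] twist 0.0
```

step_arm([
  [3,-2,0,0,0],
  [3,-5,0,0,0],
  [3,-9,-0.1,0,0],
  [3,-13.5,-0.2,0,0],
  [3,-18,-0.3,0,0],
  [3,-22.5,-0.3,0,0],
  [3,-27,-0.4,0,0],
  [3,-31.5,-0.5,0,0],
  [3,-35.5,-0.6,0,0],
  [3,-38.5,-0.6,0,0],
  [3,-40.5,-0.6,0,0],
  [3,-41.4,-0.6,0,0],
  [3,-41.4,-0.6,4,0],
  [3,-41.4,-0.6,7,0],
  [3,-41.4,-0.6,8.5,0],
  [3,-41.4,-0.6,8.5,0],
  [3,-41.4,-0.6,8.5,0],
])

```text
time: 5.4
tool_pos: [0.4984, -0.095, 0.1323]
tcp_rot: [-2.098, -2.337, 0.0]
wrist_force: [-0.4, -0.5, -0.9]
width: 0.407
grip_force: 35.3
```

Run:
```python
from h import *
move([.497,-.0958,.06],6.1)
p,d=bot.read_camera("side"); np.savez("s2.npz",p=p,d=d); cv2.imwrite("pics/s2.png",cv2.resize(p[200:400,200:400],None,fx=3,fy=3,interpolation=cv2.INTER_CUBIC)[:,:,::-1])
h=cv2.cvtColor(p,cv2.COLOR_RGB2HSV); m=cv2.inRange(h,(105,120,30),(130,255,255)); m[:200]=0
vu=np.argwhere(m>0); P=pts("side",vu[:,::-1],d); print(len(P),vu.min(0),vu.max(0),np.percentile(P,[2,50,98],axis=0).round(4))
for v in range(vu[:,0].min(),vu[:,0].max()+1,3):
    u=vu[vu[:,0]==v,1]; print(v,u.min(),u.max(),P[vu[:,0]==v].mean(0).round(4))
```

```text
pos [ 0.4984 -0.095   0.1323] tool yaw 6.2 shift [-0.07 -0.15  7.24] twist 0.1
618 [271 272] [312 291] [[ 0.4806 -0.111   0.0864]
 [ 0.4968 -0.1054  0.1303]
 [ 0.5133 -0.0813  0.161 ]]
271 278 282 [ 0.5    -0.0795  0.1596]
274 273 289 [ 0.5008 -0.0868  0.1594]
277 272 289 [ 0.4991 -0.0927  0.1583]
280 273 288 [ 0.4982 -0.0998  0.1585]
283 278 291 [ 0.4998 -0.1045  0.1557]
286 288 290 [ 0.5117 -0.1027  0.1437]
289 273 290 [ 0.4981 -0.107   0.1435]
292 273 289 [ 0.4968 -0.1068  0.1358]
295 272 289 [ 0.4955 -0.1072  0.1287]
298 272 290 [ 0.496  -0.1062  0.1196]
301 272 290 [ 0.4956 -0.1061  0.1115]
304 272 290 [ 0.4951 -0.1063  0.1037]
307 273 289 [ 0.4946 -0.107   0.0964]
310 275 288 [ 0.4949 -0.108   0.0892]
```

View pics/s2.png

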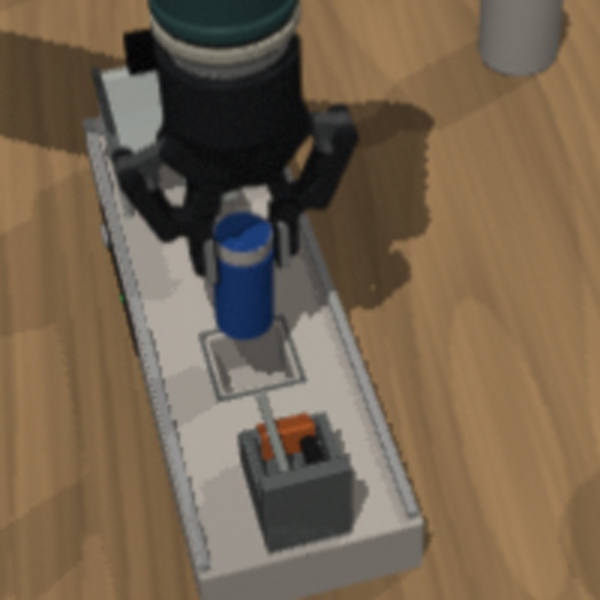

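Run:
```python
from h import *
W=onz("side",200+np.array([[203,333],[284,316],[304,380],[220,398]])/3,.045); print(W.round(4),W.mean(0).round(4))
print([np.linalg.norm(W[i]-W[(i+1)%4]).round(4) for i in range(4)])
D=np.load("s2.npz"); h=cv2.cvtColor(D["p"],cv2.COLOR_RGB2HSV); m=cv2.inRange(h,(105,120,30),(130,255,255)); m[:289]=0;m[308:]=0
vu=np.argwhere(m>0);P=pts("side",vu[:,::-1],D["d"])
A=np.c_[2*P[:,:2],np.ones(len(P))];f=np.linalg.lstsq(A,(P[:,:2]**2).sum(1),rcond=None)[0]
print("circle",f[:2],np.sqrt(f[2]+f[0]**2+f[1]**2))
# column extents -> axis x at mid plane: ray through centre column, at y
o,d=ray("side",[[281,300]]); print(o+d*((-.093-o[1])/d[0,1]))
for n in["top"]:
    p,dd=bot.read_camera(n)
    h=cv2.cvtColor(p,cv2.COLOR_RGB2HSV); m=cv2.inRange(h,(105,120,30),(130,255,255)); m[:,:320]=0; print("blue top",np.argwhere(m>0).mean(0) if m.any() else 0)
```

```text
[[ 0.4713 -0.0687  0.045 ]
 [ 0.5234 -0.0643  0.045 ]
 [ 0.528  -0.117   0.045 ]
 [ 0.4757 -0.1213  0.045 ]] [ 0.4996 -0.0928  0.045 ]
[np.float64(0.0523), np.float64(0.053), np.float64(0.0524), np.float64(0.0528)]
circle [ 0.45398948 -0.41939803] 0.31589466831081614
[[ 0.49654303 -0.093       0.09901766]]
blue top [303. 370.]
```

Run:
```python
from h import *
print("front bottom",onz("side",[[281.5,312.5]],.0838), "top back/front",onz("side",[[281,270.7],[281,288.5]],.1588))
print("initial scene check: front bottom cart",onz("side",[[200+138/3,140+(486-285)/3]],0.0))
move([.4995,-.0950,.06],6.1)
```

```text
front bottom [[ 0.49447102 -0.10918637  0.0838    ]] top back/front [[ 0.5018268  -0.07839833  0.1588    ]
 [ 0.4964935  -0.11953778  0.1588    ]]
initial scene check: front bottom cart [[0.45629196 0.303164   0.        ]]
pos [ 0.4997 -0.0954  0.134 ] tool yaw 6.2 shift [ 0.05 -0.04  7.4 ] twist 0.1
```

The view shows the cartridge hanging upright just above the well (rim centre about (287,319) full-frame), about 3 mm short in x. I'll correct by 2–3 mm and lower by feel.

step_arm([
  [3,0,0.2,1,0],
  [3,0,0.2,2,0],
  [3,0,0.2,3,0],
  [3,0,0.2,3.6,0],
  [3,0,0.2,4,0],
  [3,0,0.2,4.3,0],
  [3,0,0.2,4.5,0],
  [3,0,0.2,4.5,0],
])

```text
time: 6.3
tool_pos: [0.5002, -0.0952, 0.0871]
tcp_rot: [-2.1, -2.337, 0.0]
wrist_force: [0.1, 0.7, -2.1]
width: 0.415
grip_force: 35.3
```

Run:
```python
from h import *
for _ in range(3):
    p,d=bot.read_camera("side"); s=bot.read_state(); print(s["tool_pos"].round(4),s["wrist_force"].round(2),s["torque"].round(2))
cv2.imwrite("pics/s3.png",cv2.resize(p[240:360,220:340],None,fx=5,fy=5,interpolation=cv2.INTER_CUBIC)[:,:,::-1])
```

```text
[ 0.5004 -0.0952  0.0874] [-0.32  0.09 -1.07] [-0.09  0.03  0.02]
[ 0.5005 -0.0953  0.0876] [-0.25  0.31 -0.86] [ 0.03 -0.02  0.01]
[ 0.5006 -0.0953  0.0876] [ 0.1  -0.06 -0.9 ] [ 0.01  0.01 -0.04]
```

View pics/s3.png

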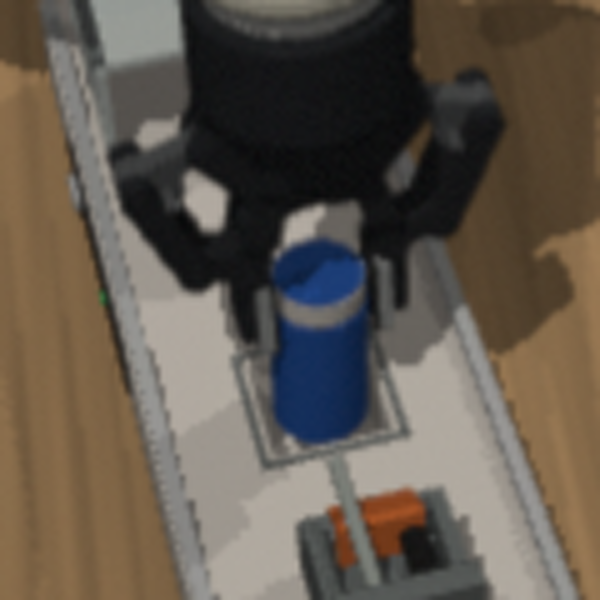

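The cartridge base is already inside the rim and centred to about 1–2 mm, with no contact force. Lowering on.

step_arm([
  [3,0,0.05,0.7,0],
  [3,0,0.05,1.3,0],
  [3,0,0.05,1.8,0],
  [3,0,0.05,2.2,0],
  [3,0,0.05,2.5,0],
  [3,0,0.05,2.5,0],
])

```text
time: 7.05
tool_pos: [0.5002, -0.095, 0.0616]
tcp_rot: [-2.099, -2.336, 0.001]
wrist_force: [0.5, -0.1, -1.5]
width: 0.41
grip_force: 35.3
```

step_arm([
  [3,0,0,0.1,0],
  [3,0,0,0.2,0],
  [3,0,0,0.2,0],
])

```text
time: 7.35
tool_pos: [0.5008, -0.0952, 0.0604]
tcp_rot: [2.1, 2.337, 0.0]
wrist_force: [-0.5, 0.8, -3.0]
width: 0.413
grip_force: 35.3
```

step_arm([
  [3,0,0,0.1,0],
  [3,0,0,0.2,0],
  [3,0,0,0.2,0],
])

```text
time: 7.65
tool_pos: [0.5009, -0.0952, 0.0586]
tcp_rot: [2.099, 2.337, 0.0]
wrist_force: [-0.8, -0.3, 0.6]
width: 0.411
grip_force: 35.5
```

step_arm([
  [4.5,0,0,0,0],
  [5.5,0,0,0,0],
  [6,0,0,0,0],
  [6,0,0,0,0],
  [6,0,0,-3,0],
  [6,0,0,-7,0],
  [6,0,0,-11,0],
  [6,0,0,-13,0],
  [4,2,0,-13.5,0],
  [2,5,0,-13.5,0],
  [0,9,0,-13.5,0],
  [0,12,0,-13.5,0],
  [0,14,0,-13.5,0],
  [0,14,0,-13.5,0],
])

```text
time: 9.05
tool_pos: [0.4854, 0.0461, 0.1933]
tcp_rot: [-2.096, -2.34, -0.001]
wrist_force: [0.3, 0.9, -0.2]
width: 0.003
grip_force: 0.0
```

Run:
```python
from h import *
p,d=bot.read_camera("side"); np.savez("s4.npz",p=p,d=d); cv2.imwrite("pics/s4.png",cv2.resize(p[200:400,200:400],None,fx=3,fy=3,interpolation=cv2.INTER_CUBIC)[:,:,::-1])
h=cv2.cvtColor(p,cv2.COLOR_RGB2HSV); m=cv2.inRange(h,(105,120,30),(130,255,255)); m[:240]=0
vu=np.argwhere(m>0); P=pts("side",vu[:,::-1],d); print(len(P),vu.min(0),vu.max(0),np.percentile(P,[2,50,98],axis=0).round(4))
T=np.load("top0.npz")
s=bot.read_state(); print(s["time"],s["wrist_force"],s["width"])
a=YAW;u=np.array([-np.sin(a),np.cos(a)]);C=np.array([.4930,-.0455])
print("handle +y face",C+.179*u)
move(list(C+.21*u)+[.2],6.1)
```

```text
403 [299 274] [329 293] [[ 0.482  -0.1112  0.0356]
 [ 0.4974 -0.1036  0.068 ]
 [ 0.5137 -0.0809  0.0869]]
9.1 [-0.07636825  0.2088193  -0.23574443] -0.00020611279976574006
handle +y face [0.47397873 0.13248649]
pos [0.4856 0.0448 0.1933] tool yaw 6.3 shift [11.94 -0.19 -0.68] twist 0.2
```

View pics/s4.png

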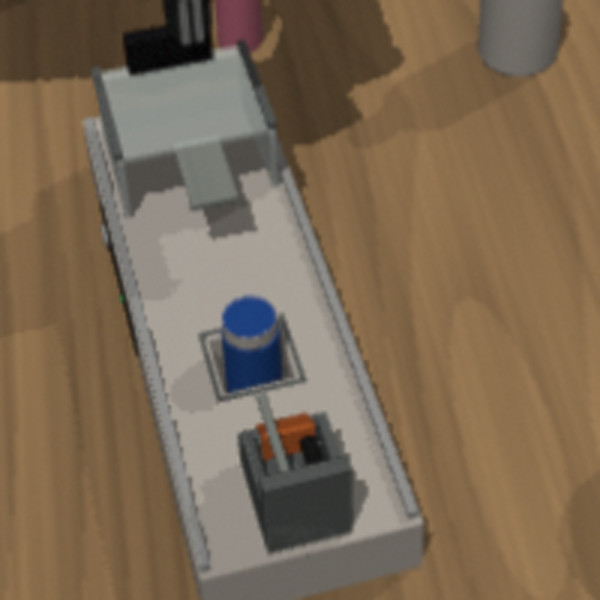

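The cartridge stands upright in the well at crop (250,345), top 87 mm above the counter, and the hood is still open. Next I go behind the handle with shut fingers.

step_arm([
  [0,4,-0.2,0,0],
  [0,8,-0.2,0,0],
  [0,11,-0.2,0,0],
  [0,12.5,-0.2,0,0],
  [0,12.5,-0.2,4,0],
  [0,12.5,-0.2,7,0],
  [0,12.5,-0.2,8.1,0],
  [0,12.5,-0.2,8.1,0],
  [0,12.5,-0.2,8.1,0],
])

```text
time: 10.0
tool_pos: [0.4715, 0.1677, 0.1132]
tcp_rot: [2.1, 2.335, 0.001]
wrist_force: [0.1, 0.7, 1.3]
width: -0.001
grip_force: 0.0
```

Run:
```python
from h import *
s=bot.read_state(); print(s["wrist_force"])
p,d=bot.read_camera("side"); cv2.imwrite("pics/s5.png",cv2.resize(p[140:300,180:340],None,fx=3,fy=3,interpolation=cv2.INTER_CUBIC)[:,:,::-1])
a=YAW;u=np.array([-np.sin(a),np.cos(a)]);C=np.array([.4930,-.0455])
move(list(C+.190*u)+[.112],6.1)
```

```text
[0.11658628 0.65482307 1.25290754]
pos [0.4721 0.168  0.1139] tool yaw 6.1 shift [-2.45 -0.19  0.19] twist -0.0
```

View pics/s5.png

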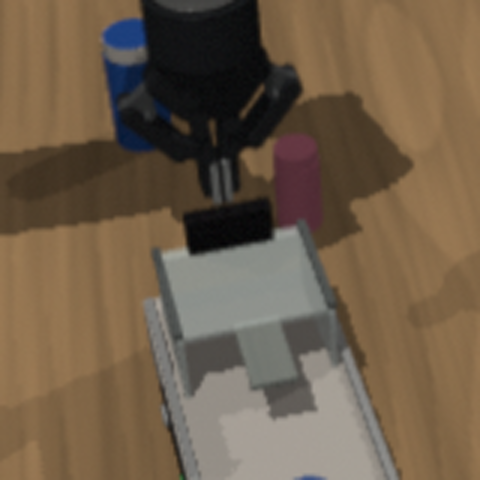

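The shut fingers stand right behind the centre of the handle, crop (222,185) against the handle at (228,222). Beginning a gentle push.

step_arm([
  [0,-0.6,-0.1,0.1,0],
  [0,-1.2,-0.1,0.2,0],
  [0,-1.6,-0.1,0.2,0],
  [0,-2,-0.1,0.2,0],
  [0,-2.3,-0.1,0.2,0],
  [0,-2.6,-0.1,0.2,0],
  [0,-3,-0.1,0.2,0],
  [0,-3.4,-0.1,0.2,0],
  [0,-3.9,-0.1,0.2,0],
  [0,-4.4,-0.1,0.2,0],
  [0,-5,-0.1,0.2,0],
  [0,-5.6,-0.1,0.2,0],
  [0,-6.2,-0.1,0.2,0],
  [0,-6.8,-0.1,0.2,0],
  [0,-7.4,-0.1,0.2,0],
  [0,-8,-0.1,0.2,0],
  [0,-8.6,-0.1,0.2,0],
  [0,-9.2,-0.1,0.2,0],
  [0,-9.8,-0.1,0.2,0],
  [0,-10.4,-0.1,0.2,0],
])

```text
time: 12.05
tool_pos: [0.4806, 0.0641, 0.1102]
tcp_rot: [-2.1, -2.337, 0.0]
wrist_force: [2.3, 2.6, 0.5]
width: 0.003
grip_force: 0.9
```

step_arm([
  [0,-0.6,0,0,0],
  [0,-1.2,0,0,0],
  [0,-1.8,0,0,0],
  [0,-2.4,0,0,0],
  [0,-3,0,0,0],
  [0,-3.6,0,0,0],
  [0,-4.2,0,0,0],
  [0,-4.7,0,0,0],
  [0,-5.2,0,0,0],
  [0,-5.6,0,0,0],
  [0,-6,0,0,0],
  [0,-6,0,0,0],
])

```text
time: 13.25
tool_pos: [0.4867, 0.0043, 0.1102]
tcp_rot: [-2.1, -2.337, 0.002]
wrist_force: [0.5, -0.1, 0.2]
width: -0.0
grip_force: 0.0
```

Run:
```python
from h import *
s=bot.read_state();print(s["tool_pos"],s["wrist_force"])
p,d=bot.read_camera("side"); cv2.imwrite("pics/s6.png",cv2.resize(p[180:390,180:360],None,fx=2.8,fy=2.8,interpolation=cv2.INTER_CUBIC)[:,:,::-1])
```

```text
[0.48668529 0.00426613 0.11016686] [ 0.50466744 -0.11733123  0.21136944]
```

View pics/s6.png

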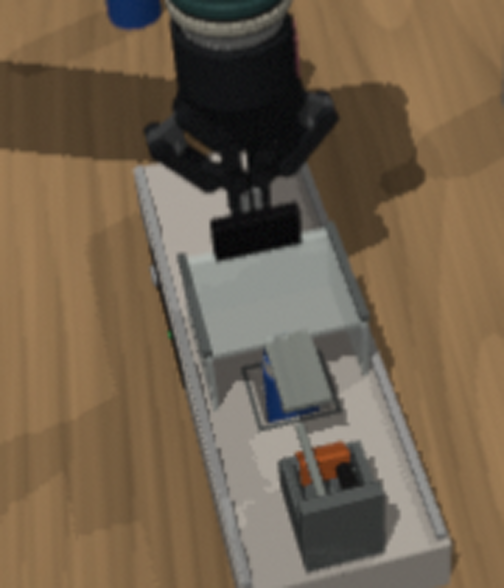

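The hood has slid over most of the way without jamming; its tongue is at crop (297,370) over the cartridge, still open. From here I push in small steps and watch the force.

step_arm([
  [0,-0.3,0,0,0],
  [0,-0.6,0,0,0],
  [0,-0.9,0,0,0],
  [0,-1.2,0,0,0],
  [0,-1.5,0,0,0],
  [0,-1.8,0,0,0],
  [0,-2,0,0,0],
  [0,-2.2,0,0,0],
  [0,-2.2,0,0,0],
])

```text
time: 14.2
tool_pos: [0.4889, -0.017, 0.11]
tcp_rot: [-2.099, -2.336, 0.001]
wrist_force: [-2.8, 3.8, -0.4]
width: 0.0
grip_force: 1.8
```

step_arm([
  [0,-0.15,0,0,0],
  [0,-0.3,0,0,0],
  [0,-0.45,0,0,0],
  [0,-0.6,0,0,0],
  [0,-0.6,0,0,0],
])

```text
time: 14.7
tool_pos: [0.4895, -0.0227, 0.11]
tcp_rot: [-2.099, -2.336, 0.001]
wrist_force: [-2.6, 3.7, -0.4]
width: 0.001
grip_force: 2.2
```

step_arm([
  [0,-0.1,0,0,0],
  [0,-0.2,0,0,0],
  [0,-0.3,0,0,0],
  [0,-0.4,0,0,0],
  [0,-0.4,0,0,0],
])

```text
time: 15.2
tool_pos: [0.49, -0.0265, 0.11]
tcp_rot: [-2.099, -2.336, 0.0]
wrist_force: [-3.0, 4.9, -0.6]
width: 0.003
grip_force: 2.6
```

step_arm([
  [0,-0.1,0,0,0],
  [0,-0.2,0,0,0],
  [0,-0.3,0,0,0],
  [0,-0.3,0,0,0],
])

```text
time: 15.6
tool_pos: [0.4903, -0.0293, 0.1101]
tcp_rot: [-2.099, -2.336, -0.0]
wrist_force: [-3.0, 5.7, 0.2]
width: -0.0
grip_force: 2.7
```

step_arm([
  [0,-0.1,0,0,0],
  [0,-0.2,0,0,0],
  [0,-0.3,0,0,0],
  [0,-0.3,0,0,0],
])

```text
time: 16.0
tool_pos: [0.4905, -0.0316, 0.1101]
tcp_rot: [-2.099, -2.335, -0.001]
wrist_force: [-2.5, 7.7, 0.3]
width: -0.002
grip_force: 4.2
```

step_arm([
  [0,-0.1,0,0,0],
  [0,-0.2,0,0,0],
  [0,-0.2,0,0,0],
])

```text
time: 16.3
tool_pos: [0.4907, -0.0332, 0.1101]
tcp_rot: [-2.098, -2.334, -0.002]
wrist_force: [-3.6, 9.9, 1.5]
width: 0.002
grip_force: 4.8
```

step_arm([
  [0,-0.1,0,0,0],
  [0,-0.2,0,0,0],
  [0,-0.2,0,0,0],
])

```text
time: 16.6
tool_pos: [0.4909, -0.035, 0.1101]
tcp_rot: [-2.098, -2.334, -0.003]
wrist_force: [-1.8, 9.9, 0.3]
width: 0.0
grip_force: 5.3
```

step_arm([
  [0,-0.1,0,0,0],
  [0,-0.1,0,0,0],
])

```text
time: 16.8
tool_pos: [0.491, -0.0358, 0.1101]
tcp_rot: [-2.098, -2.334, -0.003]
wrist_force: [-3.0, 10.5, 1.1]
width: 0.002
grip_force: 5.5
```

step_arm([
  [0,-0.1,0,0,0],
  [0,-0.1,0,0,0],
])

```text
time: 17.0
tool_pos: [0.4911, -0.0367, 0.1101]
tcp_rot: [-2.098, -2.333, -0.003]
wrist_force: [-3.1, 11.1, 1.2]
width: -0.003
grip_force: 5.8
```

step_arm([
  [0,-0.1,0,0,0],
  [0,-0.1,0,0,0],
])

```text
time: 17.2
tool_pos: [0.4912, -0.0375, 0.1101]
tcp_rot: [-2.098, -2.333, -0.003]
wrist_force: [-3.5, 11.6, 1.5]
width: -0.003
grip_force: 6.1
```

step_arm([
  [0,-0.1,0,0,0],
  [0,-0.1,0,0,0],
])

```text
time: 17.4
tool_pos: [0.4913, -0.0384, 0.1101]
tcp_rot: [-2.098, -2.333, -0.004]
wrist_force: [-2.4, 12.5, 1.4]
width: 0.004
grip_force: 6.3
```

step_arm([
  [0,-0.1,0,0,0],
  [0,-0.1,0,0,0],
])

```text
time: 17.6
tool_pos: [0.4914, -0.0398, 0.1101]
tcp_rot: [-2.098, -2.334, -0.003]
wrist_force: [-2.8, 10.4, 1.2]
width: -0.0
grip_force: 5.2
```

step_arm([
  [0,-0.1,0,0,0],
  [0,-0.1,0,0,0],
])

```text
time: 17.8
tool_pos: [0.4915, -0.0414, 0.11]
tcp_rot: [-2.098, -2.335, -0.001]
wrist_force: [-3.8, 7.4, 0.7]
width: 0.002
grip_force: 4.2
```

step_arm([
  [0,-0.1,0,0,0],
  [0,-0.1,0,0,0],
])

```text
time: 18.0
tool_pos: [0.4917, -0.0429, 0.11]
tcp_rot: [-2.099, -2.335, -0.001]
wrist_force: [-2.3, 6.8, 0.7]
width: -0.001
grip_force: 3.4
```

step_arm([
  [0,-0.1,0,0,0],
  [0,-0.1,0,0,0],
])

```text
time: 18.2
tool_pos: [0.4919, -0.044, 0.1101]
tcp_rot: [-2.099, -2.336, -0.0]
wrist_force: [-2.4, 5.9, 1.5]
width: 0.0
grip_force: 3.2
```

step_arm([
  [0,-0.1,0,0,0],
  [0,-0.1,0,0,0],
])

```text
time: 18.4
tool_pos: [0.492, -0.0451, 0.1101]
tcp_rot: [-2.099, -2.336, -0.0]
wrist_force: [-2.7, 5.1, 0.7]
width: 0.002
grip_force: 3.1
```

step_arm([
  [0,-0.1,0,0,0],
  [0,-0.1,0,0,0],
])

```text
time: 18.6
tool_pos: [0.4921, -0.0458, 0.1101]
tcp_rot: [-2.099, -2.335, -0.001]
wrist_force: [-3.5, 7.7, 0.9]
width: 0.001
grip_force: 3.6
```

The force passed its peak (12.5 N), fell to 5 N and is now rising on the bumper, so the catch is in. Backing off slowly, then checking.

step_arm([
  [0,0.2,0,0,0],
  [0,0.4,0,0,0],
  [0,0.7,0,0,0],
  [0,1.2,0,0,0],
  [0,2,0,0,0],
  [0,3,0,0,0],
  [0,4,0,-1,0],
  [0,5,0,-5,0],
  [0,6,0,-9,0],
  [0,8,0,-12,0],
  [0,11,0,-12,0],
  [0,14,0,-12,0],
  [0,14,0,-12,0],
])

```text
time: 19.9
tool_pos: [0.4773, 0.0958, 0.2317]
tcp_rot: [2.095, 2.341, 0.004]
wrist_force: [0.1, 0.2, -0.1]
width: -0.003
grip_force: 0.0
```

Run:
```python
from h import *
p,d=bot.read_camera("side"); cv2.imwrite("pics/s7.png",cv2.resize(p[200:400,200:400],None,fx=3,fy=3,interpolation=cv2.INTER_CUBIC)[:,:,::-1])
p,d=bot.read_camera("top")
vv,uu=np.mgrid[225:335,240:440]; uv=np.c_[uu.ravel(),vv.ravel()]; P=pts("top",uv,d)
q=P[(P[:,2]>.122)&(P[:,2]<.14)&(P[:,1]<.03)]; a=YAW;u=np.array([-np.sin(a),np.cos(a)])
print(len(q),q.mean(0),"hood",(q.mean(0)[:2]-[.47338,.12604])@u+.185)
s=bot.read_state(); print(s["time"],s["tool_pos"],s["wrist_force"])
```

```text
121 [ 0.49340505 -0.06463487  0.13187394] hood -0.006723199262613028
20.0 [0.47741837 0.09335112 0.23089789] [0.17243151 0.1151066  0.72177147]
```

View pics/s7.png

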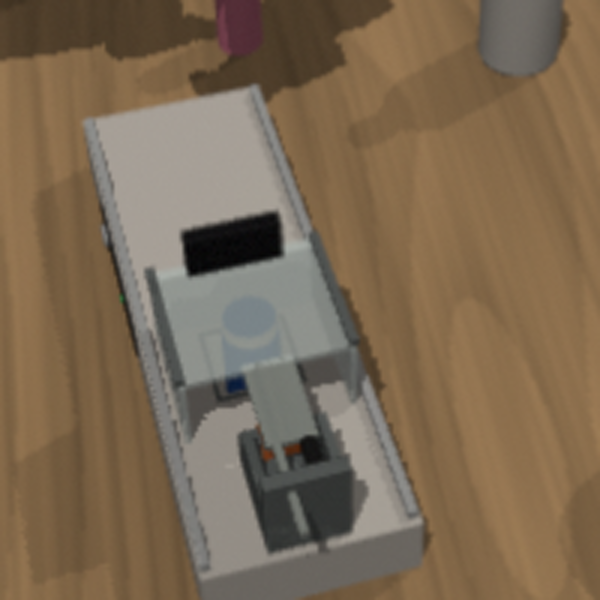

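The hood stays shut by itself at about -7 mm, with the cartridge upright beneath it at crop (250,330) and the arm clear. Handing in.

```bash
python3 -c "
from workcell import bot
print(bot.finish_job())"
```

```text
the job is handed in; nothing more can be done
None
```

The job is handed in, with no verdict returned: the small blue cartridge stands in the well, the hood stays latched by itself at about -7 mm (highest push force read about 13 N), and the arm touches nothing.

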